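# Lock the food carrier's lid and hold it up off the hob

## Robot

A 7-joint arm with a two-finger parallel gripper is mounted at the origin on a cart in front of the work surface, level with it; the furniture and walls round the work are solid. World frame = base frame: x ahead of the robot, y to its left, z up, the work surface at z = 0. Lengths are in m, angles in rad, forces in N, time in s.
With the tool pointing down it reaches from about 0.35 to 0.9 m from the base axis. Payload 19.9 kg.
Tool frame: the origin (TCP) lies between the finger pads; the fingertips stand 8 mm ahead of it and the grasp point (between the pads) lies 11 mm behind it; z points along the fingers, y is the line along which they close (so a half turn about z gives the same grasp; the last joint's range is limited). The gripper opens to 85 mm and grips with 20 to 120 N. Pads are 22 mm wide; open, the fingers measure 114 mm over their backs; the gripper's body (76 mm by 85 mm) begins 54 mm behind the grasp point. The pads swing forward as they close: fully open they stand 13 mm farther back than shut.
Start: joints at [1.196, 0.417, -0.01, 1.614, 0.005, 1.111, -0.053], TCP at [0.204, -0.591, 0.239] pointing down, gripper open.
Joint ranges: [-2.81, 2.81], [-0.39, 2.02], [-1.27, 1.25], [0.06, 2.57], [-1.19, 4.33], [0.19, 2], [-2.82, 2.82]. Speed limits (rad/s): [1.89, 1.89, 2.39, 2.39, 3.01, 3.01, 3.01].

## Interface

Orientations are given as [roll, pitch, yaw] about the fixed x, y, z axes, in that order (R = Rz(yaw) Ry(pitch) Rx(roll)).
In Python, from bench import bot gives the robot as it stands.
- The arm moves only by the shell command python3 -m handwheel 'ROWS' [FORCE]. ROWS is a JSON object of lists of equal length, an entry for each row: "travel": the shift along the world's x, y, z in m, a list of three; "dr": the turn, a rotation vector about the world's x, y, z in rad, a list of three; "hand": the closure, from -1 (fully open) to 1 (shut). A call has 1 to 10 rows; each row is the pose to reach, as a shift and turn from the pose commanded when the call began; what a row does not reach only later rows make up. A row lasts 1/10 s, in which the tool goes at most 50 mm and 8.59 degrees, less where a joint would pass 70% of its speed; a pose out of reach is approached as far as the arm can. A call with a gripper value outside its range is refused whole. The fingers move at their own pace and stop on an object; FORCE is the grip in N (left out, the last holds). Time passes only in rows, so rows that repeat a pose let the fingers close. It gives the time, the measured TCP pose, the force, the opening and the grip force at its end, in the units of the state.
- bot.get_obs(): the state, without advancing time (a new reading comes with each control period).
- bot.grab_frame(name): name is "scene" or "top" or "wrist"; returns the picture (384x512x3 uint8, red, green, blue); there is no depth.
- bot.get_calibration(name): a dict with "mtx" (3x3 intrinsics, pixels), "distortion" ([k1, k2, p1, p2, k3] as OpenCV has them; the pictures are not rectified), "xyz" and "orientation" of the camera in the world. Camera axes: x right, y up, looking along -z (the intrinsics and any distortion apply to the point x, -y, -z); pixel columns grow to the right and rows downward; lengths in m; the calibration is good to about 2 mm. A picture is of the moment at which its call begins: read the wrist's pose just before it. get_calibration takes no time and is no camera call; for the wrist camera it gives the pose at the moment of the call.
- bot.close_job(): hands the job in; it is judged then, once.
The state is a dict: "t": time; "joint_positions": joint angles; "qvel": joint speeds; "joint_torque": joint torques, N m; "position": TCP position; "orientation": TCP orientation; "ft_force": force on the tool from outside, world axes, zero at the start; "moment": the same for the moment, N m; "grip_width": finger opening in m; "grip_force": force on a finger pad.
Only numpy, scipy, OpenCV 4.12 (cv2) and the standard library are available. Lean on these libraries where they do the work, as an engineer would, in place of code of your own. Each camera call takes 0.05 s, during which the arm holds its last target. There are 200 camera calls.

## Task

The packed food carrier is standing on the hob and I want to wipe the glass under it. Its lid only sits loosely in place, so first turn the lock ring clockwise by its tab, with the carrier still standing on the hob, until it is fully locked (the tab at the raised bar on the lid). Then take the carrier by the handle on its lid and lift it roughly 12 cm off the glass, keeping it level, and finish holding it there in the air, still and level; leave the tin, the salt shaker and the spice jar alone.

Things in the scene. Friction and masses are not known exactly. Their poses are not given: they have to be found in the camera images.
- carrier: Round brushed-steel pot, 120 mm across, 100 mm high to its rim, 0.4 to 0.6 kg, standing loose on the black glass of the hob (z = 0). Origin: centre of its underside; z up. Its neck, 100 mm across, has three bayonet lugs hidden under the lock ring.
- lid: Steel lid, 0.2 kg, loose on the pot's rim, keyed so it cannot turn. Origin: on the pot's axis at rim height (100 mm up); z up; flat top at 11 mm. Bridge handle along its y: black bar 88 long, 16 wide (x), 14 high, middle at 43 mm, pillars at y = +-36. Marks on top: raised 14 mm bar at -x = locked, round dot 60 deg from it = open. Locked, the lid carries the pot; unlocked, it comes off alone.
- handle_grip (a point): Middle of the black handle bar on the lid, 43 mm above the lid's origin, 25 mm free below the bar. Axes are the lid's: the bar runs along y and is 16 mm wide along x.
- tab_grip (a point): Grip point on the upright tab of the grey plastic lock ring (127 mm across, 0.08 kg, round the lid's edge). Tab: 12 mm thick along the circumference, 27 mm along the radius (62 to 89 mm from the axis), 42 mm high. This point is 76.5 mm from the lid's axis, mid-thickness, 10 mm above the lid's origin, 14 mm below the tab's top; it turns with the ring about the lid's z.
- lock_ring (a joint): Turn of the lock ring on the lid, rad: 0 = open stop (tab at the dot), 1.047 = locked stop (tab at the raised bar, on the lid's -x side). Grows clockwise seen from above; starts at 0 to 0.35. Slight friction (0.05 N m), stays where it is left, hard stop at both ends.
- tin_1: Flat round food tin with a green label, 86 mm across, 40 mm high, on the worktop to the right of the hob; origin at the middle of its underside. A bystander.
- mill_2: Salt shaker of clear glass with a grey domed cap, 44 mm across, 90 mm high, on the worktop to the left of the hob; origin at the middle of its underside. A bystander.
- spice_jar_5: Spice jar with a dark cap, 41 mm across, 105 mm high, on the worktop to the left of the hob; origin at the middle of its underside. A bystander (other jars round it are fixed).
Things that resemble listed ones, but are neither listed nor needed, are in the scene too. What is shaped like the carrier but orange is not meant.

How it is judged:
By the outcome, as a careful person would: the job done as asked, in the order asked, and still so for the second after the job is handed in, while the arm keeps its last pose, push and grip.
It also fails if it takes over 45 s, if anything falls off the work surface, if the arm or the gripper's body presses on something with over 40 N, if the wrist force passes 120 N, or if a joint passes its speed limit or range.

## Working session

There is one attempt and no reset: what is moved stays moved. The work goes in short steps, Python scripts to look and compute and a shell command to move; the robot and the scene stay as the last step left them, time stands still between calls to the robot, and variables do not carry over. Pictures are saved under pics/ and viewed, at most 11 in all, crops included, and the job is handed in when it is done.

```bash
mkdir -p pics; ls
python3 - <<'E'
from bench import bot
import cv2, numpy as np
o=bot.get_obs(); print({k:np.round(v,3).tolist() for k,v in o.items()})
a=[]
for n in ("scene","top"):
    c=bot.get_calibration(n); print(n,{k:np.round(v,4).tolist() for k,v in c.items()})
    im=bot.grab_frame(n)[...,::-1]; cv2.imwrite(f"pics/{n}0.png",im)
    cv2.imwrite(f"pics/{n}0v.png",cv2.resize(im,(768,576)))
E
```

```text
pics
{'t': 0.0, 'joint_positions': [1.196, 0.418, -0.01, 1.614, 0.005, 1.111, -0.053], 'qvel': [-0.0, -0.0, 0.001, -0.0, 0.0, -0.0, -0.0], 'joint_torque': [0.002, -86.444, 0.678, -43.49, 0.019, 0.008, 0.0], 'position': [0.204, -0.59, 0.239], 'orientation': [-3.14, 0.0, 0.333], 'ft_force': [-0.631, 0.067, 0.02], 'moment': [0.018, -0.03, -0.003], 'grip_force': 0.0, 'grip_width': 0.085}
scene {'mtx': [[353.3878, 0.0, 257.7721], [0.0, 353.3878, 194.3229], [0.0, 0.0, 1.0]], 'distortion': [-0.086, 0.0, 0.0, 0.0, 0.0], 'xyz': [0.011, 0.9578, 0.6686], 'orientation': [1.1316, -0.0081, -2.6812]}
top {'mtx': [[489.1741, 0.0, 252.2393], [0.0, 489.1741, 191.8443], [0.0, 0.0, 1.0]], 'distortion': [-0.0978, 0.0, 0.0, 0.0, 0.0], 'xyz': [-0.1953, -0.0933, 1.5748], 'orientation': [0.4607, 0.0082, -1.5829]}
```

View pics/scene0v.png

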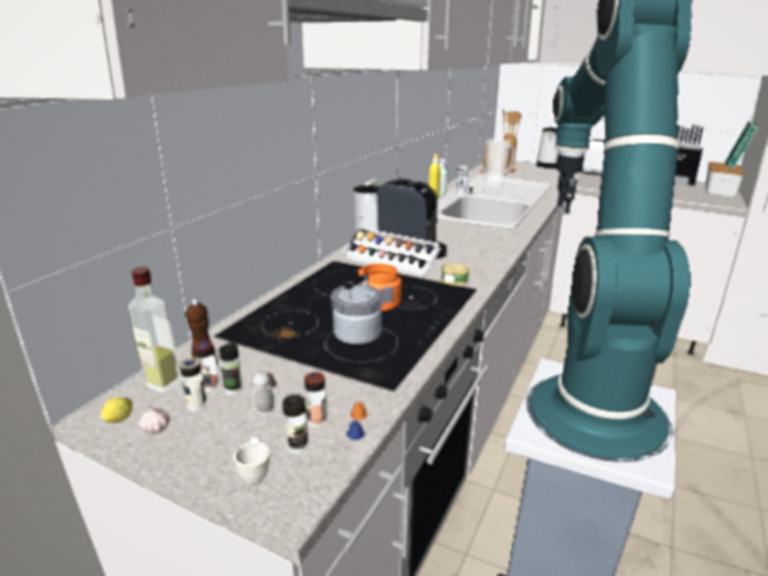

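View pics/top0v.png

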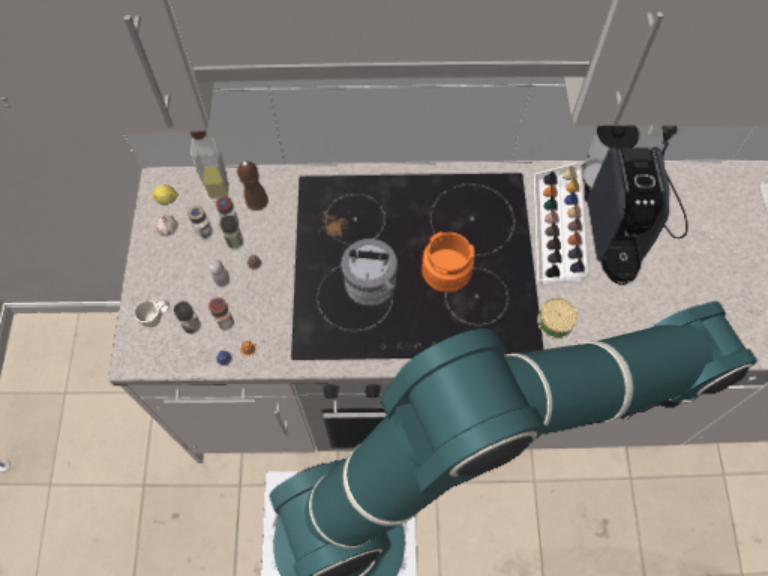

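The scene view shows the steel carrier at (357,312) of the enlarged picture, with the orange pot behind it at (382,287). In the top view the steel carrier is at (369,268) and the orange pot at (448,262). Only the steel one, with its black bridge handle, fits the description. I'll confirm that in one enlarged crop.

Run:
```python
import cv2, numpy as np
t=cv2.imread("pics/top0.png")[150:215,210:330]; s=cv2.imread("pics/scene0.png")[170:240,200:290]
t=cv2.resize(t,None,fx=6,fy=6,interpolation=cv2.INTER_CUBIC)[:, :420]
s=cv2.resize(s,None,fx=4,fy=4,interpolation=cv2.INTER_CUBIC)
c=np.zeros((400,790,3),np.uint8); c[:390,:420]=t; c[:280,425:785]=s; cv2.imwrite("pics/crop.png",c)
```

```text
(no output)
```

View pics/crop.png

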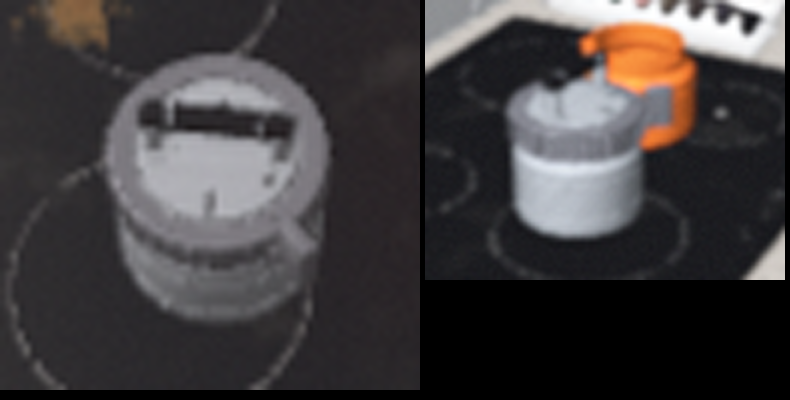

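The crop shows the steel lid with its handle bar running from (140,112) to (293,125), raised bar at (210,202), dot at (268,180), and tab top near (298,236). This is the carrier meant. Next I'll measure these points.

```bash
cat > h.py <<'E'
import cv2, numpy as np
from scipy.spatial.transform import Rotation as R
def ray(cal,uv,z):
    p=cv2.undistortPoints(np.array([[uv]],float),np.array(cal["mtx"]),np.array(cal["distortion"]))[0,0]
    d=R.from_euler("xyz",cal["orientation"]).apply([p[0],-p[1],-1]); c=np.array(cal["xyz"])
    return c+d*(z-c[2])/d[2]
E
python3 - <<'E'
from bench import bot
from h import *
cal=bot.get_calibration("top")
def f(x,y,z): return ray(cal,((x+.5)/6-.5+210,(y+.5)/6-.5+150),z)
P={n:f(*a) for n,a in dict(hL=(140,110,.146),hR=(294,125,.146),bar=(210,202,.113),dot=(268,180,.112),tab=(298,236,.124),ringL=(106,150,.108),ringR=(330,150,.108),ringT=(218,54,.108)).items()}
for n,p in P.items(): print(n,p.round(4))
print("hlen",np.linalg.norm(P["hL"]-P["hR"]))
# lid disc centroid
im=cv2.imread("pics/top0.png"); 
c=(P["hL"]+P["hR"])/2; print("c",c)
d=P["hL"]-P["hR"]; print("yaw from bar", np.degrees(np.arctan2(-d[0],d[1])))
for n in("bar","dot","tab"):
    v=P[n][:2]-c[:2]; print(n,np.hypot(*v),np.degrees(np.arctan2(v[1],v[0])))
E
```

```text
hL [ 0.6044 -0.0265  0.146 ]
hR [ 0.5934 -0.1122  0.146 ]
bar [ 0.5631 -0.0646  0.113 ]
dot [ 0.5771 -0.0973  0.112 ]
tab [ 0.5354 -0.1134  0.124 ]
ringL [ 0.6    -0.0056  0.108 ]
ringR [ 0.5979 -0.1328  0.108 ]
ringT [ 0.662  -0.0696  0.108 ]
hlen 0.08635601753906995
c [ 0.59891735 -0.06935029  0.146     ]
yaw from bar -7.30922519897754
bar 0.0361107207254186 172.4585582605862
dot 0.03551497880162473 -127.97653298195206
tab 0.07729494210770914 -145.23524626575443
```

Everything is consistent: the handle length measures 86 mm, the dot is 60° from the bar, and the tab radius is 77 mm. The lid centre is (0.599, -0.069) with yaw -7.3°, and the tab is at -145°, so it has about 42° clockwise left to go. I'll move above the tab.

```bash
python3 -m handwheel '{"travel":[[0.02,0.03,0.02],[0.05,0.07,0.03],[0.078,0.11,0.03],[0.105,0.15,0.03],[0.13,0.19,0.03],[0.158,0.23,0.03],[0.185,0.27,0.03],[0.21,0.305,0.03],[0.23,0.335,0.03],[0.25,0.36,0.03]],"dr":[[0,0,0.03],[0,0,0.06],[0,0,0.09],[0,0,0.12],[0,0,0.15],[0,0,0.18],[0,0,0.21],[0,0,0.24],[0,0,0.26],[0,0,0.28]],"hand":[-1,-1,-1,-1,-1,-1,-1,-1,-1,-1]}'
python3 -m handwheel '{"travel":[[0.02,0.03,0],[0.04,0.06,0],[0.06,0.09,0],[0.075,0.11,0],[0.08,0.117,0],[0.08,0.117,0],[0.08,0.117,0],[0.08,0.117,0]],"dr":[[0,0,0],[0,0,0],[0,0,0],[0,0,0],[0,0,0],[0,0,0],[0,0,0],[0,0,0]],"hand":[-1,-1,-1,-1,-1,-1,-1,-1]}'
python3 - <<'E'
from bench import bot
import cv2,json,numpy as np
c=bot.get_calibration("wrist"); o=bot.get_obs(); im=bot.grab_frame("wrist")[...,::-1]
json.dump({k:np.array(v).tolist() for k,v in c.items()},open("w1.json","w"))
print(c["xyz"],c["orientation"],o["position"],o["orientation"],o["joint_positions"])
cv2.imwrite("pics/w1.png",im); cv2.imwrite("pics/w1v.png",cv2.resize(im,(768,576)))
E
```

```text
t: 1.1
position: [0.4548, -0.2287, 0.2692]
orientation: [-3.141, 0.0, 0.615]
ft_force: [-0.7, -0.4, -1.0]
grip_width: 0.0854
grip_force: 0.0
t: 1.9
position: [0.5336, -0.115, 0.2692]
orientation: [3.141, 0.0, 0.611]
ft_force: [-0.5, 0.3, 1.3]
grip_width: 0.0856
grip_force: 0.0
[ 0.59111065 -0.07362312  0.4038917 ] [-2.84139531e-01  4.34181033e-04 -9.60152791e-01] [ 0.53360034 -0.11498313  0.26923432] [3.14147416e+00 4.88723183e-04 6.11045678e-01] [ 0.48198789  0.27008516 -0.38990591  1.76707467  0.11300722  1.12661424
 -0.90361737]
```

View pics/w1v.png

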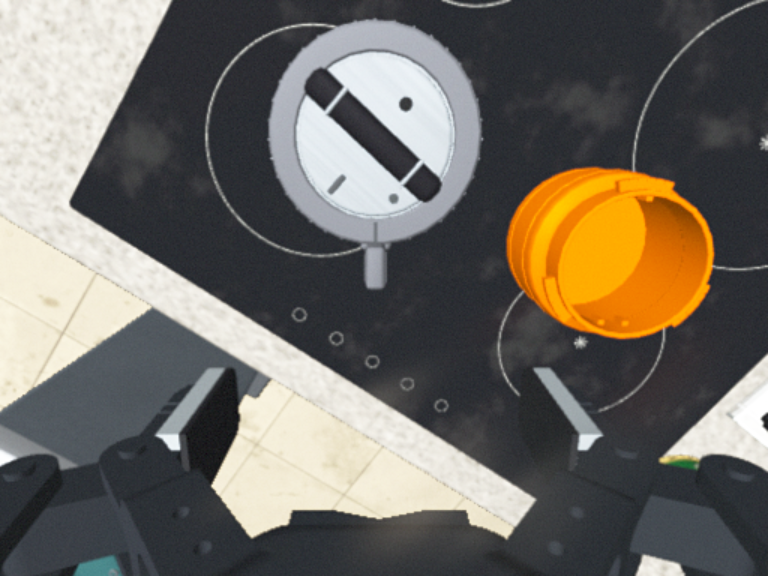

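The wrist view shows the tab at (375,268), from row 245 to 289, the handle bar from (306,74) to (440,197), the raised bar at (337,184), the dot at (393,198), and the orange pot well clear to the right.

Run:
```python
import json
from h import *
cal=json.load(open("w1.json"))
f=lambda x,y,z: ray(cal,((x+.5)/1.5-.5,(y+.5)/1.5-.5),z)
P={n:f(*a) for n,a in dict(h1=(309,75,.150),h2=(437,197,.150),bar=(337,184,.113),dot=(393,198,.112),ta=(375,250,.124),tb=(375.5,288,.124)).items()}
im=cv2.imread("pics/w1.png"); g=cv2.cvtColor(im,6); hsv=cv2.cvtColor(im,40)
m=((g>110)&(hsv[...,1]<60)).astype(np.uint8); m[170:]=0; m[:, :170]=0; m[:,330:]=0
m=cv2.morphologyEx(m,cv2.MORPH_OPEN,np.ones((21,21)))
c=max(cv2.findContours(m,0,1)[0],key=cv2.contourArea); e=cv2.fitEllipse(cv2.convexHull(c)); print("ring ellipse",e)
C=ray(cal,e[0],.108); print("ringC",C)
for n,p in P.items(): print(n,p.round(4))
c=(P["h1"]+P["h2"])/2; d=P["h1"]-P["h2"]; print("hc",c,"len",np.linalg.norm(d),"yaw",np.degrees(np.arctan2(-d[0],d[1])))
for q in(c,C):
  for n in("bar","dot","ta","tb"):
    v=P[n][:2]-q[:2]; print(n,np.hypot(*v).round(4),np.degrees(np.arctan2(v[1],v[0])).round(1))
```

```text
ring ellipse ((228.12925720214844, 116.9658203125), (70.2696762084961, 122.37954711914062), 130.4443359375)
ringC [ 0.56654671 -0.06381071  0.108     ]
h1 [ 0.6006 -0.0251  0.15  ]
h2 [ 0.5896 -0.1122  0.15  ]
bar [ 0.5611 -0.064   0.113 ]
dot [ 0.5735 -0.0964  0.112 ]
ta [ 0.543  -0.1045  0.124 ]
tb [ 0.5237 -0.1183  0.124 ]
hc [ 0.59505801 -0.06863484  0.15      ] len 0.08775622585630397 yaw -7.202992336532863
bar 0.0343 172.2
dot 0.0351 -127.8
ta 0.0632 -145.5
tb 0.087 -145.2
bar 0.0055 -178.1
dot 0.0333 -77.9
ta 0.047 -120.1
tb 0.0694 -128.2
```

The ring ellipse fit was a bad mask, so I'm ignoring it. The handle, mark and tab measurements agree to about 3 mm with the top view. I'll descend over the tab.

```bash
python3 -m handwheel '{"travel":[[-0.002,0.002,-0.03],[-0.002,0.002,-0.06],[-0.002,0.002,-0.09],[-0.002,0.002,-0.115],[-0.002,0.002,-0.135],[-0.002,0.002,-0.15],[-0.002,0.002,-0.162],[-0.002,0.002,-0.169],[-0.002,0.002,-0.169],[-0.002,0.002,-0.169]],"dr":[[0,0,-0.005],[0,0,-0.005],[0,0,-0.005],[0,0,-0.005],[0,0,-0.005],[0,0,-0.005],[0,0,-0.005],[0,0,-0.005],[0,0,-0.005],[0,0,-0.005]],"hand":[-0.2,-0.2,-0.2,-0.2,-0.2,-0.2,-0.2,-0.2,-0.2,-0.2]}' 25
python3 - <<'E'
from bench import bot
import cv2
im=bot.grab_frame("wrist")[...,::-1]
cv2.imwrite("pics/w2v.png",cv2.resize(im,(768,576)))
E
```

```text
t: 2.95
position: [0.5325, -0.1117, 0.1008]
orientation: [3.141, -0.0, 0.608]
ft_force: [-0.3, 0.1, 0.1]
grip_width: 0.0515
grip_force: 0.0
```

View pics/w2v.png

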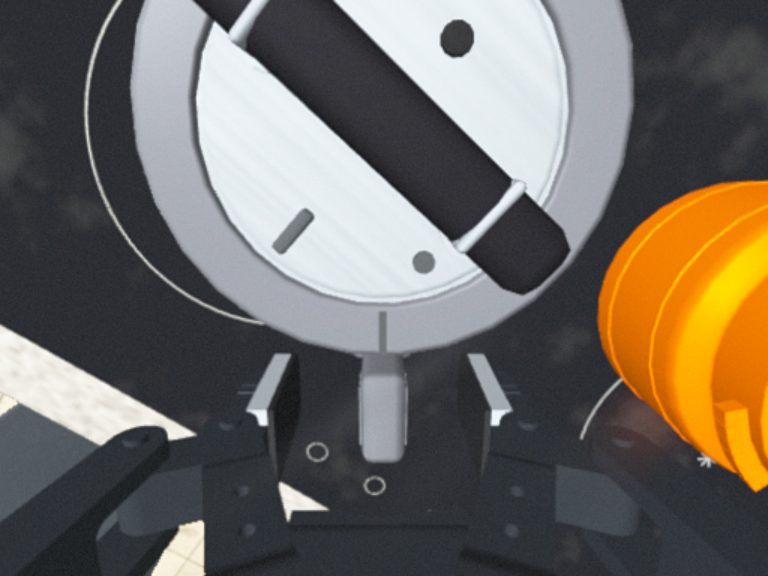

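The tab sits at (382,410), centred between the pads (edges at 285 and 478). I'll close on it.

```bash
python3 -m handwheel '{"travel":[[0,0,0],[0,0,0],[0,0,0],[0,0,0],[0,0,0],[0,0,0],[0,0,0],[0,0,0]],"dr":[[0,0,0],[0,0,0],[0,0,0],[0,0,0],[0,0,0],[0,0,0],[0,0,0],[0,0,0]],"hand":[1,1,1,1,1,1,1,1]}' 25
python3 - <<'E'
import numpy as np
from bench import bot
o=bot.get_obs(); p=o["position"][:2]; print(p,o["orientation"],o["ft_force"],o["moment"])
c=np.array([.596,-.069])
for a in range(6,49,6):
    t=-np.radians(a); M=np.array([[np.cos(t),-np.sin(t)],[np.sin(t),np.cos(t)]]); print(a,(c+M@(p-c)-p).round(4),round(t,3))
v=p-c; print(np.hypot(*v),np.degrees(np.arctan2(v[1],v[0])))
E
```

```text
t: 3.8
position: [0.5323, -0.1118, 0.1005]
orientation: [3.141, -0.0, 0.608]
ft_force: [-0.9, -1.1, 6.1]
grip_width: 0.0118
grip_force: 26.3
[ 0.53234313 -0.1117789 ] [ 3.14128593e+00 -1.79108949e-04  6.07792049e-01] [-0.91285643 -1.05934792  6.06315146] [-0.13523504  0.18762592  0.04679037]
6 [-0.0041  0.0069] -0.105
12 [-0.0075  0.0142] -0.209
18 [-0.0101  0.0218] -0.314
24 [-0.0119  0.0296] -0.419
30 [-0.0129  0.0376] -0.524
36 [-0.013   0.0456] -0.628
42 [-0.0123  0.0536] -0.733
48 [-0.0107  0.0615] -0.838
0.07669570746008283 -146.09798350154014
```

```bash
python3 -m handwheel '{"travel":[[-0.0021,0.0034,0],[-0.0041,0.0069,0],[-0.0059,0.0105,0],[-0.0075,0.0142,0],[-0.0089,0.018,0],[-0.0101,0.0218,0],[-0.0111,0.0257,0],[-0.0119,0.0296,0],[-0.0125,0.0336,0],[-0.0129,0.0376,0]],"dr":[[0,0,-0.052],[0,0,-0.105],[0,0,-0.157],[0,0,-0.209],[0,0,-0.262],[0,0,-0.314],[0,0,-0.367],[0,0,-0.419],[0,0,-0.471],[0,0,-0.524]],"hand":[1,1,1,1,1,1,1,1,1,1]}'
python3 -m handwheel '{"travel":[[0,0.004,0],[0,0.008,0],[0.0001,0.010,0],[0.0001,0.010,0]],"dr":[[0,0,-0.052],[0,0,-0.105],[0,0,-0.131],[0,0,-0.131]],"hand":[1,1,1,1]}'
python3 - <<'E'
from bench import bot
import cv2
print(bot.get_obs()["moment"])
im=bot.grab_frame("wrist")[...,::-1]
cv2.imwrite("pics/w3v.png",cv2.resize(im,(768,576)))
E
```

```text
t: 4.8
position: [0.519, -0.0741, 0.1005]
orientation: [3.141, 0.0, 0.081]
ft_force: [-4.4, -1.0, 8.9]
grip_width: 0.0114
grip_force: 26.7
t: 5.2
position: [0.5189, -0.0639, 0.1005]
orientation: [3.141, 0.001, -0.048]
ft_force: [-6.7, -1.9, 9.2]
grip_width: 0.0115
grip_force: 27.2
[-0.26386634  1.20567    -0.1368944 ]
```

View pics/w3v.png

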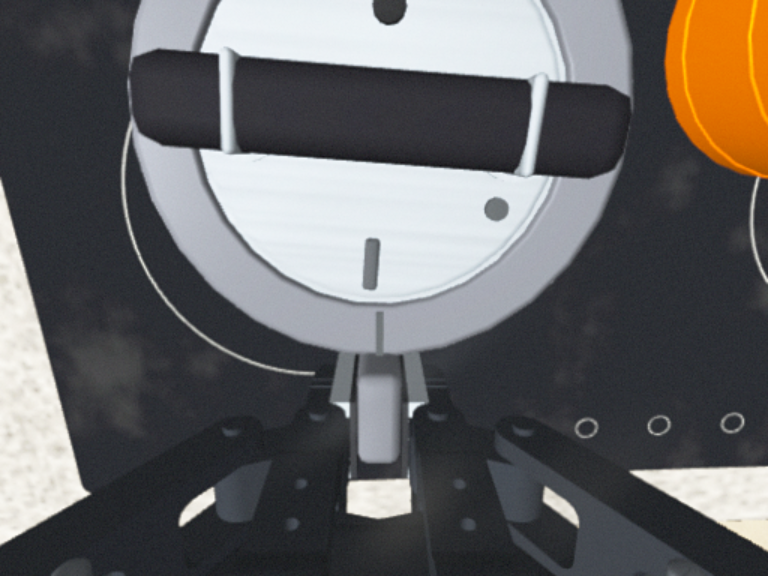

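The tab mark at (379,332) is about 4° short of the raised bar at (371,263). I'll continue gently to the stop.

```bash
python3 -m handwheel '{"travel":[[-0.0005,0.0015,0],[-0.0005,0.003,0],[-0.0003,0.0045,0],[-0.0002,0.006,0],[-0.0002,0.006,0]],"dr":[[0,0,-0.02],[0,0,-0.04],[0,0,-0.06],[0,0,-0.08],[0,0,-0.08]],"hand":[1,1,1,1,1]}'
python3 -c "
from bench import bot;print(bot.get_obs()['moment'])"
```

```text
t: 5.75
position: [0.5194, -0.058, 0.1005]
orientation: [-3.142, -0.001, -0.128]
ft_force: [-0.0, -0.1, 6.2]
grip_width: 0.0115
grip_force: 26.4
[-0.09764402  0.03308903 -0.08501632]
```

```bash
python3 -m handwheel '{"travel":[[0,0.001,0],[0.0002,0.002,0],[0.0003,0.003,0],[0.0003,0.003,0]],"dr":[[0,0,-0.013],[0,0,-0.026],[0,0,-0.039],[0,0,-0.039]],"hand":[1,1,1,1]}'
python3 - <<'E'
from bench import bot
import cv2
print(bot.get_obs()["moment"])
im=bot.grab_frame("wrist")[...,::-1]
cv2.imwrite("pics/w4v.png",cv2.resize(im[100:320,130:380],None,fx=3,fy=2.7))
E
```

```text
t: 6.15
position: [0.5197, -0.0553, 0.1005]
orientation: [3.141, -0.0, -0.167]
ft_force: [-0.6, -2.2, 6.3]
grip_width: 0.0115
grip_force: 26.4
[-0.40882523  0.07478636 -0.03130191]
```

View pics/w4v.png

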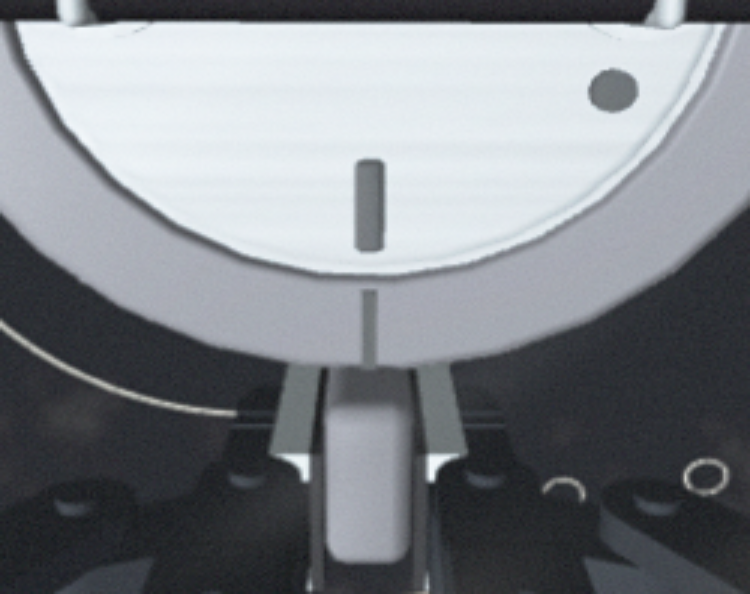

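The tab mark and the raised bar are both at column 369, so they are aligned. A small further push will confirm the hard stop.

```bash
python3 -m handwheel '{"travel":[[0.0002,0.001,0],[0.0003,0.002,0],[0.0003,0.002,0]],"dr":[[0,0,-0.013],[0,0,-0.026],[0,0,-0.026]],"hand":[1,1,1]}'
python3 - <<'E'
from bench import bot
import cv2,numpy as np
print(bot.get_obs()["moment"])
im=bot.grab_frame("wrist"); g=cv2.cvtColor(im,7)
def col(r0,r1):
    a=g[r0:r1,235:270].astype(float).mean(0); w=np.clip(a.max()-15-a,0,None); return 235+(w*np.arange(35)).sum()/w.sum()
for r in ((165,190),(212,230)): print(r,col(*r))
for x in (160,200,300,340): # lower edge of the handle bar
    print(x,[r for r in range(60,150) if g[r,x]<90][-1:])
E
```

```text
t: 6.5
position: [0.52, -0.0532, 0.1005]
orientation: [3.141, -0.0, -0.193]
ft_force: [-0.9, -0.6, 6.6]
grip_width: 0.0116
grip_force: 26.5
[-0.33993233  0.13990752  0.00430928]
(165, 190) 253.0650713854816
(212, 230) 252.43687556766577
160 [107]
200 [107]
300 [107]
340 [108]
```

The ring is at its stop: the marks stay aligned and the whole pot now turns with the tool. I'll release straight, go up and look.

```bash
python3 -m handwheel '{"travel":[[0,0,0],[0,0,0],[0,0,0],[0,0,0],[0,0,0.02],[0,0,0.05],[0,0,0.09],[0,0,0.13],[0,0,0.16],[0,0,0.16]],"dr":[[0,0,0],[0,0,0],[0,0,0],[0,0,0],[0,0,0],[0,0,0],[0,0,0],[0,0,0],[0,0,0],[0,0,0]],"hand":[-0.2,-0.2,-0.2,-0.2,-0.2,-0.2,-0.2,-0.2,-0.2,-0.2]}'
python3 - <<'E'
from bench import bot
import cv2,json,numpy as np
c=bot.get_calibration("wrist"); im=bot.grab_frame("wrist")[...,::-1]
json.dump({k:np.array(v).tolist() for k,v in c.items()},open("w5.json","w"))
cv2.imwrite("pics/w5.png",im); cv2.imwrite("pics/w5v.png",cv2.resize(im[:250,100:420],None,fx=2.4,fy=2.4))
E
```

```text
t: 7.55
position: [0.5213, -0.0531, 0.2642]
orientation: [-3.141, -0.006, -0.192]
ft_force: [0.6, -0.1, -1.1]
grip_width: 0.0511
grip_force: 0.0
```

View pics/w5v.png

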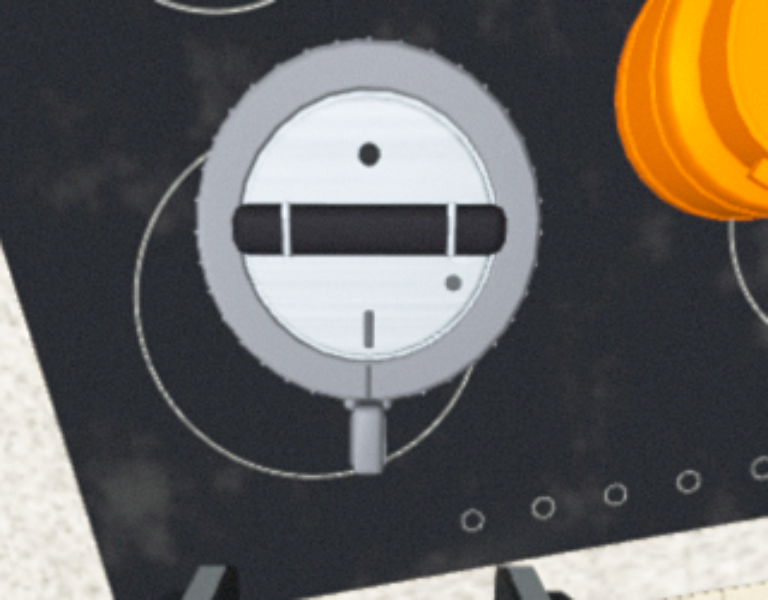

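The tab (368,440), its mark (368,380), the raised bar (368,329) and the vent (368,154) are in line, so it is locked. The handle runs from (233,230) to (506,230). Next I'll work out the handle centre.

Run:
```python
import json
from h import *
cal=json.load(open("w5.json"))
f=lambda x,y,z: ray(cal,((x+.5)/2.4-.5+100,(y+.5)/2.4-.5),z)
h1,h2=f(234,229.5,.148),f(505.5,230,.148); c=(h1+h2)/2; d=h1-h2
print("hc",c,"len",np.linalg.norm(d),"yaw",np.arctan2(-d[0],d[1]))
q=(f(368,154,.111)+0)[:2]; b=f(368,329,.113)[:2]; t=f(368,435,.124)[:2]
for v in (q,b,t): print(np.hypot(*(v-c[:2])),np.degrees(np.arctan2(*(v-c[:2])[::-1])))
```

```text
hc [ 0.59436464 -0.06797737  0.148     ] len 0.08588359115253705 yaw -0.19450484748533556
0.026292877977449235 -9.936099996951052
0.034606992801242284 168.18648929185827
0.07267200637089648 168.59740347330987
```

```bash
python3 -m handwheel '{"travel":[[0.01,-0.002,0],[0.02,-0.004,0],[0.03,-0.006,0],[0.04,-0.008,0],[0.05,-0.01,0],[0.06,-0.012,0],[0.067,-0.014,0],[0.071,-0.015,0],[0.074,-0.015,0],[0.074,-0.015,0]],"dr":[[0,0,0.13],[0,0,0.26],[0,0,0.39],[0,0,0.52],[0,0,0.65],[0,0,0.78],[0,0,0.91],[0,0,1.04],[0,0,1.17],[0,0,1.3]],"hand":[-0.2,-0.2,-0.2,-0.2,-0.2,-0.2,-0.2,-0.2,-0.2,-0.2]}'
python3 -m handwheel '{"travel":[[0,0,0],[0,0,0],[0,0,0],[0,0,0],[0,0,0]],"dr":[[0,0,0.13],[0,0,0.22],[0,0,0.271],[0,0,0.271],[0,0,0.271]],"hand":[-0.2,-0.2,-0.2,-0.2,-0.2]}'
python3 - <<'E'
from bench import bot
from h import *
o=bot.get_obs(); c=bot.get_calibration("wrist"); im=bot.grab_frame("wrist"); g=cv2.cvtColor(im,7)
print(o["joint_positions"].round(3),o["position"],o["orientation"])
cv2.imwrite("pics/w6v.png",cv2.resize(im[...,::-1],(768,576)))
E
```

```text
t: 8.6
position: [0.5935, -0.068, 0.2586]
orientation: [-3.139, 0.0, 1.113]
ft_force: [0.3, -1.1, -0.6]
grip_width: 0.0512
grip_force: 0.0
t: 9.1
position: [0.5935, -0.0681, 0.2593]
orientation: [-3.14, -0.0, 1.377]
ft_force: [0.7, 0.1, 0.8]
grip_width: 0.0513
grip_force: 0.0
[ 0.402  0.383 -0.438  1.65   0.174  1.149 -0.274] [ 0.59346428 -0.06806715  0.25933293] [-3.14020291e+00 -7.55436046e-05  1.37706529e+00]
```

View pics/w6v.png

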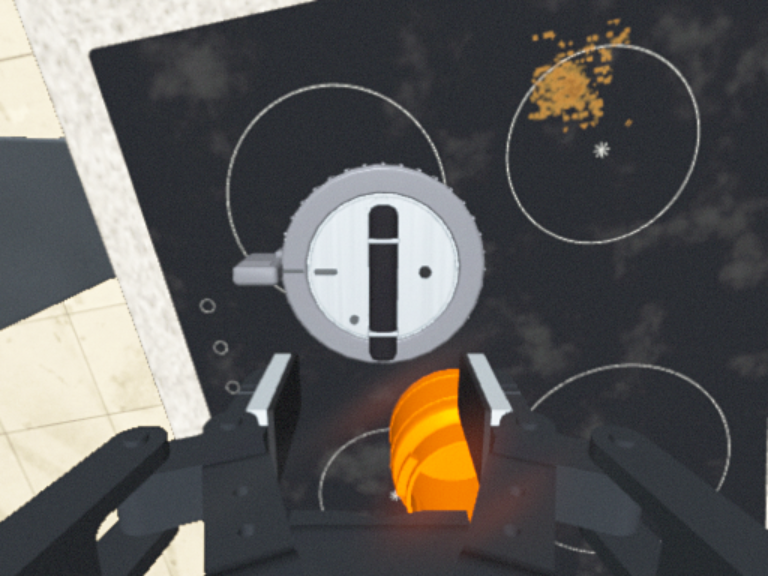

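The handle bar runs from (383,205) to (383,361), centred between the fingers (mid 380) and parallel to them. I'll check the position along the bar.

Run:
```python
from bench import bot
from h import *
c=bot.get_calibration("wrist"); f=lambda x,y,z: ray(c,((x+.5)/1.5-.5,(y+.5)/1.5-.5),z)
a,b=f(383,205,.148),f(383,361,.148); print(a,b,(a+b)/2,np.linalg.norm(a-b))
```

```text
[ 0.60336541 -0.02418286  0.148     ] [ 0.58672264 -0.11003463  0.148     ] [ 0.59504403 -0.06710875  0.148     ] 0.0874500313811205
```

```bash
python3 -m handwheel '{"travel":[[0.001,0.001,-0.02],[0.001,0.001,-0.05],[0.001,0.001,-0.08],[0.001,0.001,-0.1],[0.001,0.001,-0.115],[0.001,0.001,-0.123],[0.001,0.001,-0.127],[0.001,0.001,-0.127],[0.001,0.001,-0.127],[0.001,0.001,-0.127]],"dr":[[0,0,0],[0,0,0],[0,0,0],[0,0,0],[0,0,0],[0,0,0],[0,0,0],[0,0,0],[0,0,0],[0,0,0]],"hand":[-0.2,-0.2,-0.2,-0.2,-0.2,-0.2,-0.2,-0.2,-0.2,-0.2]}'
python3 -m handwheel '{"travel":[[0,0,0],[0,0,0],[0,0,0],[0,0,0],[0,0,0],[0,0,0],[0,0,0],[0,0,0]],"dr":[[0,0,0],[0,0,0],[0,0,0],[0,0,0],[0,0,0],[0,0,0],[0,0,0],[0,0,0]],"hand":[1,1,1,1,1,1,1,1]}' 70
```

```text
t: 10.15
position: [0.5952, -0.0671, 0.1341]
orientation: [3.14, 0.0, 1.379]
ft_force: [-0.4, -0.2, -0.0]
grip_width: 0.0512
grip_force: 0.0
t: 10.95
position: [0.5951, -0.0671, 0.1335]
orientation: [3.141, -0.0, 1.379]
ft_force: [4.3, -1.2, 4.9]
grip_width: 0.0148
grip_force: 69.1
```

```bash
python3 -m handwheel '{"travel":[[0,0,0.003],[0,0,0.008],[0,0,0.015],[0,0,0.02],[0,0,0.02]],"dr":[[0,0,0],[0,0,0],[0,0,0],[0,0,0],[0,0,0]],"hand":[1,1,1,1,1]}'
python3 - <<'E'
from bench import bot
import cv2,numpy as np
print(bot.get_obs()["moment"])
a=bot.grab_frame("scene")[...,::-1]; w=bot.grab_frame("wrist")[...,::-1]
s=cv2.resize(a[150:270,180:310],None,fx=3,fy=3); w=cv2.resize(w,(384,288)); c=np.zeros((360,774,3),np.uint8); c[:,:390]=s; c[:288,390:]=w
cv2.imwrite("pics/lift1.png",c)
E
```

```text
t: 11.45
position: [0.595, -0.0671, 0.154]
orientation: [3.141, -0.0, 1.379]
ft_force: [0.4, -0.5, -7.5]
grip_width: 0.0148
grip_force: 68.5
[ 0.01388562 -0.01639537  0.02532051]
```

View pics/lift1.png

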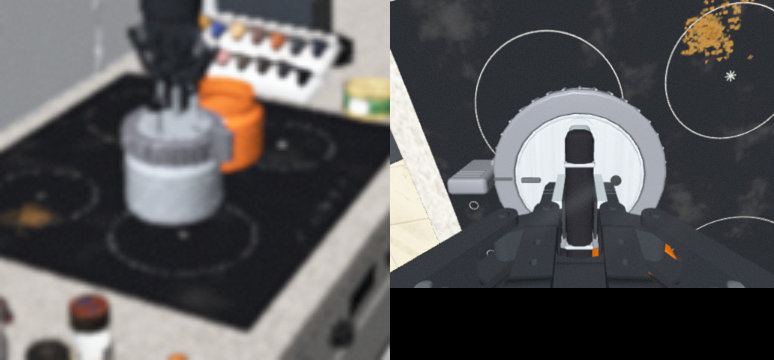

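Left: the pot hangs below the lid at (172,170) and is clear of the glass. The 7.5 N load is pot plus lid. Right: the tab is still at the raised bar. I'll lift the remaining 10 cm.

```bash
python3 -m handwheel '{"travel":[[0,0,0.006],[0,0,0.02],[0,0,0.038],[0,0,0.056],[0,0,0.074],[0,0,0.088],[0,0,0.096],[0,0,0.1],[0,0,0.1],[0,0,0.1]],"dr":[[0,0,0],[0,0,0],[0,0,0],[0,0,0],[0,0,0],[0,0,0],[0,0,0],[0,0,0],[0,0,0],[0,0,0]],"hand":[1,1,1,1,1,1,1,1,1,1]}'
python3 -m handwheel '{"travel":[[0,0,0],[0,0,0],[0,0,0],[0,0,0],[0,0,0],[0,0,0],[0,0,0],[0,0,0]],"dr":[[0,0,0],[0,0,0],[0,0,0],[0,0,0],[0,0,0],[0,0,0],[0,0,0],[0,0,0]],"hand":[1,1,1,1,1,1,1,1]}'
python3 - <<'E'
from bench import bot
import cv2,numpy as np
o=bot.get_obs();print(o["moment"],abs(o["qvel"]).max())
a=bot.grab_frame("scene")[...,::-1]
cv2.imwrite("pics/lift2.png",cv2.resize(a[100:300,160:360],(600,600)))
E
```

```text
t: 12.55
position: [0.5945, -0.0671, 0.2526]
orientation: [-3.141, 0.0, 1.379]
ft_force: [0.2, -0.2, -7.6]
grip_width: 0.0149
grip_force: 68.7
t: 13.35
position: [0.5948, -0.0671, 0.2533]
orientation: [3.142, 0.0, 1.379]
ft_force: [-1.0, 0.2, -8.1]
grip_width: 0.0146
grip_force: 68.7
[ 0.07563461 -0.00918907  0.00466104] 0.003171513414288356
```

View pics/lift2.png

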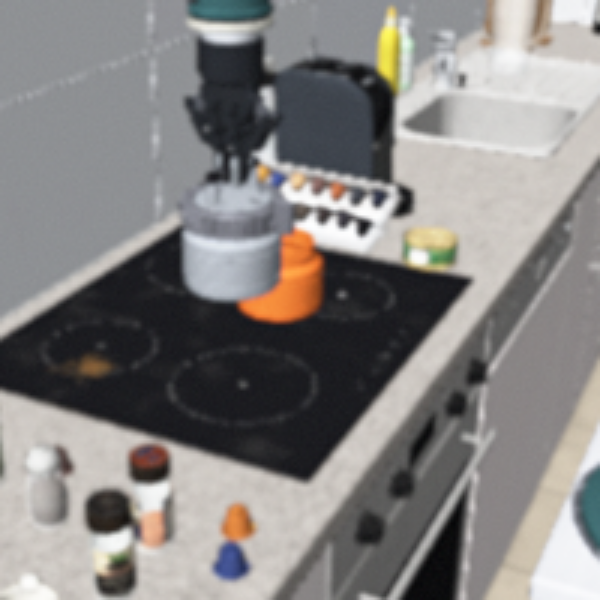

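The carrier hangs level at (233,240), about 12 cm up. It is still, and the tin, shaker and jars are untouched. I'll hand it in.

```bash
python3 -c "
from bench import bot;print(bot.close_job())"
```

```text
the job is handed in; nothing more can be done
None
```

I turned the lock ring clockwise to its stop at the raised bar, then lifted the carrier by its handle to about 12 cm off the glass; it was still and level when I handed the job in, and I touched none of the tin, salt shaker or spice jar.

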